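# Try the push-top of the squat jar and pass it

### The job

On the wooden tray, find the squat jar: the lowest and widest of the three jars with a brass push-top. With the fingertips, gently press its push-top well down and let it spring back, then press the wide key on the grey key box well down to pass it and let go of that too. Do not touch the other jars or the small round key, and do not lift, tip or shift the squat jar.

Things in the scene. Friction and masses are not known exactly. Their poses are not given: they have to be found in the camera images.
- squat: a loose squat (the lowest and widest) black glass jar with a round brass push-top of diameter 48 mm; glass diameter 76 mm; push-top face 66 mm above the jar's foot; about 240 to 420 g. Origin: centre of its foot, z up; stands upright on the wooden tray. This is the jar to try. Press it with less than 25 N.
- squat_face (a point): centre of the squat jar's brass push-top face (a flat disc 48 mm across, facing up, 74 mm above the table at rest); it rides down with the push-top.
- squat_top (a joint): how far the squat jar's push-top is pressed down: 0 at rest, 0.010 m at its stop. A spring: about 2 N to start, 7 N at the stop; springs back by itself. More than half-way down (over 0.005 m) counts as pressed.
- medium: a loose middle-sized black glass jar with a round brass push-top of diameter 40 mm; glass diameter 62 mm; push-top face 88 mm above the jar's foot; about 280 g. Origin: centre of its foot, z up; stands upright on the wooden tray. Leave alone.
- tall: a loose tall slim black glass jar with a round brass push-top of diameter 34 mm; glass diameter 52 mm; push-top face 110 mm above the jar's foot; about 260 g. Origin: centre of its foot, z up; stands upright on the wooden tray. Leave alone.
- open_a: a loose open black glass jar with a gold inside and no top, diameter 68 mm, height 64 mm, 160 g. Origin: centre of its foot, z up. Leave alone.
- open_b: a loose open black glass jar with a gold inside and no top, diameter 68 mm, height 64 mm, 160 g. Origin: centre of its foot, z up. Leave alone.
- open_c: a loose open black glass jar with a gold inside and no top, diameter 68 mm, height 64 mm, 160 g. Origin: centre of its foot, z up. Leave alone.
- tray: shallow fixed wooden tray, 290 (x) by 400 (y) mm, rim 34 mm high, floor 8 mm above the table; the six jars stand on it in two rows of three, about 110 mm apart, in any order. Origin: centre of its underside.
- keybox: fixed grey key box to the robot's right of the tray, 100 (x) by 140 (y) by 40 mm high, with a wide key and a small round key on top. Origin: centre of its underside, z up. Press it with less than 25 N.
- wide_key_face (a point): centre of the top face of the wide key, a flat bar 26 (box x) by 50 (box y) mm, 55 mm above the table at rest, on the box's left (+y) part; it moves down with the key.
- wide_key (a joint): how far the wide key is pressed: 0 at rest, 0.008 m at its stop. A spring: about 1.5 N to start, 5.5 N at the stop; springs back. More than half-way (over 0.004 m) counts as pressed.
- round_key_face (a point): centre of the top face of the small round key, diameter 19 mm, 55 mm above the table, 70 mm from the wide key's centre towards box -y. Leave alone.
- round_key (a joint): how far the small round key is pressed: 0 at rest, 0.008 m at its stop. Leave alone.
Things that resemble listed ones, but are neither listed nor needed, are in the scene too. What is shaped like the squat but blue or orange is not meant.

How it is judged:
On the way, in this order (a step that is already met when the one before it is completed fails the run):
1. the squat jar's push-top is pressed more than half-way down by the fingers (value of joint squat_top above 0.005 m and contact force between the fingers and squat above 0.5 N), for 0.05 s.
2. the push-top is let go and has sprung back (value of joint squat_top below 0.0015 m and contact force between the fingers and squat below 0.2 N), for 0.1 s.
3. the wide key is pressed more than half-way down by the fingers (value of joint wide_key above 0.004 m and contact force between the fingers and keybox above 0.5 N), for 0.05 s.
At the end, for the whole second after the job is handed in: The push-top and the wide key have sprung back (within 1.5 mm of rest), all six jars stand upright within 10 mm of where they started and at rest, and the round key is up (value of joint each of squat_top, wide_key, round_key below 0.0015 m and distance of each of squat, medium, tall, open_a, open_b, open_c from where it was at the start of the episode below 0.01 m and angle between each of squat, medium, tall, open_a, open_b, open_c's own z axis and vertical below 0.1 rad and linear speed of each of squat, medium, tall, open_a, open_b, open_c below 0.02 m/s); the robot touches nothing.
It fails at once if another jar is touched, or shifted more than 10 mm (contact force between any of the fingers, the arm and medium above 0.5 N or contact force between any of the fingers, the arm and tall above 0.5 N or contact force between any of the fingers, the arm and open_a above 0.5 N or contact force between any of the fingers, the arm and open_b above 0.5 N or contact force between any of the fingers, the arm and open_c above 0.5 N or distance of any of medium, tall, open_a, open_b, open_c from where it was at the start of the episode above 0.01 m).
It fails at once if the small round key is touched (value of joint round_key above 0.0015 m or contact force between any of the fingers, the arm and round_key above 0.5 N).
It fails at once if the squat jar is lifted, shifted more than 10 mm or tipped (z of squat in the frame of tray above 0.014 m or distance of squat from where it was at the start of the episode above 0.01 m or angle between squat's own z axis and vertical above 0.12 rad).
It fails at once if the squat jar or the key box is pressed harder than 25 N (contact force between any of the fingers, the arm and squat above 25 N or contact force between any of the fingers, the arm and keybox above 25 N).
It also fails if it takes over 40 s, if anything falls off the work surface, if the arm or the gripper's body presses on something with over 40 N, if the wrist force passes 120 N, or if a joint passes its speed limit or range.

### The arm

A 6-joint arm with a two-finger parallel gripper is mounted at the origin on the work surface. World frame = base frame: x ahead of the robot, y to its left, z up, the work surface at z = 0. Lengths are in m, angles in rad, forces in N, time in s.
With the tool pointing down it reaches from about 0.25 to 0.775 m from the base axis. Payload 4 kg.
Tool frame: the origin (TCP) lies midway between the tips of the shut fingers; the grasp point (between the pads) lies r.tcp_to_grasp behind it (r.tcp_to_grasp is the distance from the TCP to the grasp point, in m); z points along the fingers, y is the direction in which the jaws open and shut (so a half turn about z gives the same grasp; the last joint's range is limited). The gripper opens to 85 mm and grips with 20 to 120 N. Pads are 22 mm wide; open, the fingers measure 114 mm over their backs; the gripper's body (76 mm by 85 mm) begins 54 mm behind the grasp point. The pads swing forward as they close: fully open they stand 13 mm farther back than shut.
Start: joints at [1.067, 0.087, 1.371, -0, 1.684, -0.103], TCP at [0.215, 0.506, 0.231] pointing down, gripper open.
Joint ranges: [-3.1, 3.1], [-0.76, 2.03], [0.27, 2.55], [-1.08, 4.22], [0.17, 2.65], [-2.57, 2.57]. Speed limits (rad/s): [2.79, 2.79, 3.14, 3.14, 3.14, 3.14].

### API

Orientations are given as a unit quaternion [x, y, z, w].
In Python, from station import r, vision, workorder gives the robot as it stands.
- The arm moves only by the tool jog_arm, never from a script. Its argument "rows" is a list of rows, each a list of 3 entries, a list of its own where there are three numbers: the turn, a rotation vector about the tool's x, y, z in degrees, then the shift along the tool's x, y, z in cm, then the closure, from 0 (fully open) to 1 (shut). A call has 1 to 5 rows; each row shifts and turns the commanded pose from where the row before left it, along the tool's axes as they then stand; what a row does not reach is not made up. A row lasts 1/8 s, in which the tool goes at most 62.5 mm and 10.7 degrees, less where a joint would pass 70% of its speed; a pose out of reach is approached as far as the arm can. A call is refused whole if a number of a shift passes 6.25 or a number of a turn 10.7, either way. A call with a gripper value outside its range is refused whole. The fingers move at their own pace and stop on an object; "squeeze" is the grip in N (left out, the last holds). Time passes only in rows, so rows that do not move let the fingers close. It gives the time, the measured TCP pose, the force and the opening at its end, in the units of the state.
- r.get_state(): the state, without advancing time (a new reading comes with each control period).
- vision.snapshot(name): name is "scene" or "top"; returns (picture, depth): 480x640x3 uint8, red, green, blue; 480x640 float32, m along the optical axis (not along the pixel's ray), 0 where there is no reading.
- vision.get_calibration(name): a dict with "fx", "fy", "cx", "cy" (pixels), "R" (3x3) and "t" (3): a world point X has camera coordinates R X + t. Camera axes: x right, y down, z forward; pixel columns grow to the right and rows downward; lengths in m; the calibration is good to about 2 mm. A picture is of the moment at which its call begins. get_calibration takes no time and is no camera call.
- workorder.sign_off(): hands the job in, once; it reports no verdict.
The state is a dict: "time": time; "q": joint angles; "dq": joint speeds; "tau": joint torques, N m; "tcp_pos": TCP position; "tool_rot": TCP orientation; "force": force on the tool from outside, world axes, zero at the start; "moment": the same for the moment, N m; "grip_width": opening from 0.0 (shut) to 1.0 (fully open).
Only numpy, scipy, OpenCV 4.12 (cv2) and the standard library are available. Lean on these libraries where they do the work, as an engineer would, in place of code of your own. Each camera call takes 0.05 s, during which the arm holds its last target.

## Working session

There is one attempt and no reset: what is moved stays moved. The work goes in short steps, Python scripts to look and compute and a tool call to move; the robot and the scene stay as the last step left them, time stands still between calls to the robot, and variables do not carry over. Pictures are saved under pics/ and viewed, and the job is handed in when it is done.

Besides the shell and the picture viewer there is one more tool, called after "Request:" as name(argument=value, ...) on one line, values as JSON. jog_arm: Moves the arm, as the interface text tells. Its arguments: {"type":"object","properties":{"rows":{"type":"array"},"squeeze":{"type":"number"}},"required":["rows"]}

```bash
mkdir -p pics; ls; python3 - <<'E'
from station import r, vision
import cv2,numpy as np
s=r.get_state(); print(s, r.tcp_to_grasp)
for n in ("scene","top"):
    p,d=vision.snapshot(n); np.savez(f"pics/{n}0.npz",p=p,d=d)
    cv2.imwrite(f"pics/{n}0.png",p[:,:,::-1]); c=vision.get_calibration(n); print(n,c)
E
```

```text
pics
{'time': 0.0, 'q': array([ 1.06690095e+00,  8.79433233e-02,  1.37232207e+00, -2.67382832e-05,
        1.68360483e+00, -1.03097821e-01]), 'dq': array([-0.00021703,  0.00154658, -0.00103456,  0.00069109,  0.00069167,
       -0.00038409]), 'tau': array([ 6.25821758e-04, -3.51883185e+01, -3.13269389e+01,  1.68208358e-04,
        1.09103078e-02,  1.06936966e-07]), 'tcp_pos': array([0.21434072, 0.50594633, 0.23011112]), 'tool_rot': array([ 1.99061475e-01,  9.79986343e-01, -1.09071224e-03, -3.27657945e-04]), 'force': array([0.43129015, 0.21454704, 0.69321335]), 'moment': array([-0.0108544 , -0.01761452, -0.07187723]), 'grip_width': 0.9975779889621716} 0.0187
scene {'fx': 585.8421682523284, 'fy': 585.8421682523284, 'cx': 316.4787740678543, 'cy': 248.15376719988788, 'R': array([[ 0.65464844,  0.75589964,  0.00715259],
       [ 0.58264329, -0.4985258 , -0.64187134],
       [-0.48162457,  0.42436748, -0.76677899]]), 't': array([-0.29308892, -0.28048762,  1.28806404])}
top {'fx': 462.3057679670786, 'fy': 462.3057679670786, 'cx': 320.0107556809577, 'cy': 244.6406431377654, 'R': array([[ 0.01992143, -0.99967485,  0.0159162 ],
       [-0.99822356, -0.02078153, -0.05583782],
       [ 0.05615043, -0.01477556, -0.99831298]]), 't': array([-0.0749789 ,  0.52929741,  0.89876554])}
```

View pics/scene0.png

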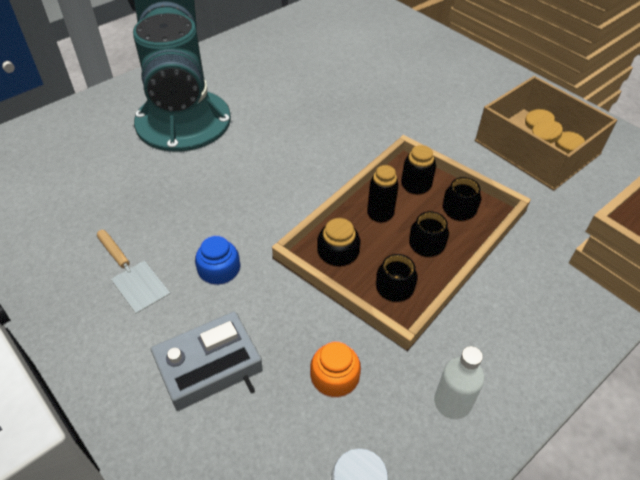

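View pics/top0.png

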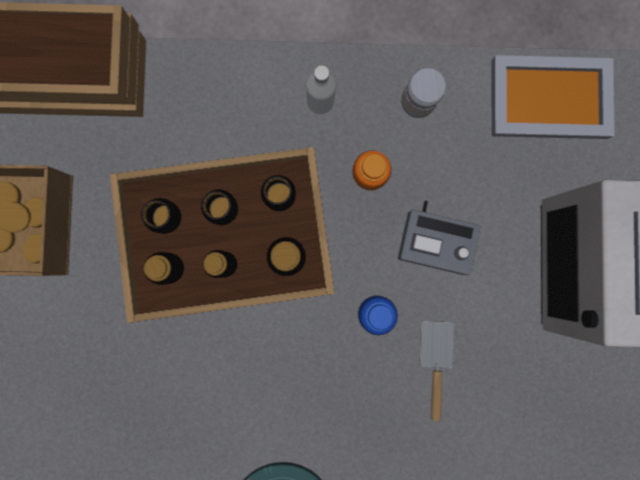

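The three brass push-tops in the top view are at (285,257), (215,264) and (157,268). In the scene view the same jars are at (339,231), (384,175) and (421,155). The one at top (285,257) / scene (339,231) has the widest top and the lowest body, so it fits the squat jar. The blue jar at top (378,315) and the orange one at (372,168) are decoys. The wide key is at top (427,245) and the round key at (463,253). Next I'll measure these and confirm with a crop.

```bash
cat > h.py <<'E'
import numpy as np,cv2
from station import r, vision
def ray(n,u,v,z):
    c=vision.get_calibration(n);R=np.array(c['R']);t=np.array(c['t'])
    o=-R.T@t; d=R.T@np.array([(u-c['cx'])/c['fx'],(v-c['cy'])/c['fy'],1]); return o+d*(z-o[2])/d[2]
def dep(n,u,v,zc):
    c=vision.get_calibration(n);R=np.array(c['R']);t=np.array(c['t'])
    return R.T@(np.array([(u-c['cx'])/c['fx']*zc,(v-c['cy'])/c['fy']*zc,zc])-t)
def cloud(n,d):
    c=vision.get_calibration(n);R=np.array(c['R']);t=np.array(c['t'])
    v,u=np.mgrid[:480,:640]; P=np.stack([(u-c['cx'])/c['fx']*d,(v-c['cy'])/c['fy']*d,d],-1)-t
    return P@R
E
python3 - <<'E'
from h import *
for n,boxes in (("top",dict(squat=(285,257,.074),tall=(215,264,.118),med=(157,268,.096),wide=(427,245,.055),rnd=(463,253,.055))),("scene",dict(squat=(339,231,.074),tall=(384,175,.118),med=(421,155,.096),wide=(218,337,.055),rnd=(174,355,.055)))):
    f=np.load(f"pics/{n}0.npz");p,d=f['p'],f['d'];W=cloud(n,d);hsv=cv2.cvtColor(p,cv2.COLOR_RGB2HSV)
    for k,(u,v,z) in boxes.items():
        m=((hsv[...,1]>90)&(hsv[...,2]>90)) if k in('squat','tall','med') else ((hsv[...,1]<40)&(hsv[...,2]>170))
        m=m&(np.abs(W[...,2]-z)<.006)
        m=m.astype(np.uint8); nn,lab,st,ce=cv2.connectedComponentsWithStats(m)
        l=lab[v-2:v+3,u-2:u+3].max()
        if l==0: print(n,k,'none',W[v,u],hsv[v,u]);continue
        Q=W[lab==l]; print(n,k,ce[l].round(1),st[l],'ray',ray(n,*ce[l],z).round(4),'cloudmed',np.median(Q,0).round(4),'ext',np.ptp(Q,0).round(3))
        if k=='wide':
            c=np.array(cv2.minAreaRect((Q[:,:2]*1000).astype(np.float32)),dtype=object);print(c)
a=cv2.imread('pics/top0.png')[200:320,110:340];b=cv2.imread('pics/scene0.png')[130:280,300:480]
cv2.imwrite('pics/crop.png',np.hstack([cv2.resize(a,(400,209)),cv2.copyMakeBorder(cv2.resize(b,(400,333)),0,0,0,0,0)[:209] if 0 else cv2.resize(b,(250,209))]))
E
```

```text
top squat [285.1 255.5] [273 243  26  26 516] ray [0.506  0.0007 0.074 ] cloudmed [0.5065 0.0008 0.0743] ext [0.047 0.046 0.01 ]
top tall [213.7 263.1] [204 254  20  19 300] ray [0.4888 0.1222 0.118 ] cloudmed [0.4889 0.1218 0.1181] ext [0.032 0.034 0.011]
top med [155.  267.6] [144 257  23  22 389] ray [0.4789 0.2311 0.096 ] cloudmed [0.4785 0.2309 0.0961] ext [0.038 0.038 0.01 ]
top wide [427.3 244.1] [415 237  25  15 261] ray [ 0.5338 -0.2672  0.055 ] cloudmed [ 0.5338 -0.2667  0.0553] ext [0.026 0.046 0.009]
[(533.9938354492188, -267.5242004394531)
 (44.52852249145508, 21.62989616394043) 79.02375030517578]
top rnd [463.  252.5] [460 249   7   8  42] ray [ 0.5192 -0.3353  0.055 ] cloudmed [ 0.5192 -0.3352  0.0553] ext [0.013 0.012 0.004]
scene squat [339.2 229.3] [326 219  28  22 492] ray [ 0.507  -0.0015  0.074 ] cloudmed [ 0.5068 -0.0008  0.0731] ext [0.048 0.046 0.009]
scene tall [385.3 172.6] [376 166  20  15 225] ray [0.4898 0.1198 0.118 ] cloudmed [0.489  0.1207 0.1169] ext [0.032 0.034 0.008]
scene med [421.9 152.6] [411 145  22  16 261] ray [0.4801 0.2282 0.096 ] cloudmed [0.4793 0.2289 0.0949] ext [0.04  0.042 0.008]
scene wide [218. 334.] [200 322  37  25 483] ray [ 0.5323 -0.2685  0.055 ] cloudmed [ 0.5322 -0.2683  0.0544] ext [0.035 0.052 0.008]
[(531.2277221679688, -267.914794921875)
 (49.6828727722168, 27.641822814941406) 79.48255157470703]
scene rnd [173.6 353.4] [168 348  12  11 105] ray [ 0.5173 -0.3364  0.055 ] cloudmed [ 0.5168 -0.3363  0.0545] ext [0.019 0.018 0.007]
```

View pics/crop.png

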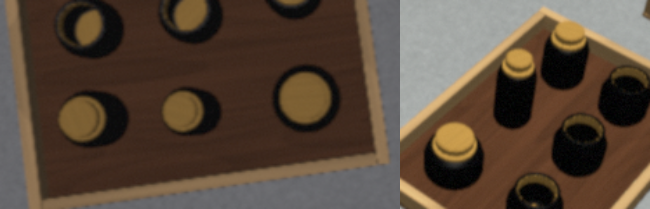

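The crop confirms it: the squat jar's brass disc is the widest (about 47 mm) and lowest. Its centre is (0.5065, 0.000), face z 0.074. The wide key is at (0.533, -0.268). First I move over the jar, high up, with the fingers shut.

Request:
jog_arm(rows=[[[0,0,0],[-4.66,-3.52,0],1],[[0,0,0],[-4.66,-3.52,0],1],[[0,0,0],[-4.66,-3.52,0],1],[[0,0,0],[-4.66,-3.52,0],1],[[0,0,0],[-4.66,-3.52,0],1]], squeeze=20)

```text
time: 0.72
tcp_pos: [0.3608, 0.2517, 0.2309]
tool_rot: [0.199, 0.98, -0.0, -0.0]
force: [1.6, -0.3, 0.4]
grip_width: -0.004
```

Request:
jog_arm(rows=[[[0,0,0],[-4.66,-3.52,0],1],[[0,0,0],[-4.66,-3.52,0],1],[[0,0,0],[-4.66,-3.52,0],1],[[0,0,-6],[-4.66,-3.52,0],1],[[0,0,-6],[0,0,0],1]])

```text
time: 1.35
tcp_pos: [0.4782, 0.0474, 0.2301]
tool_rot: [0.097, 0.995, -0.001, -0.001]
force: [-0.3, 0.6, 0.8]
grip_width: -0.0
```

```bash
cat > st.py <<'E'
from h import *
from scipy.spatial.transform import Rotation as Ro
import sys
s=r.get_state();R=Ro.from_quat(s['tool_rot']).as_matrix()
print(s['time'],s['tcp_pos'].round(4),'F',s['force'].round(2),s['grip_width']);print(R.round(3))
for t in ([.5065,-.0002,.074],[.533,-.268,.055]): print('tool cm',(R.T@(np.array(t)-s['tcp_pos'])*100).round(2))
E
python3 st.py
```

```text
1.35 [0.4782 0.0474 0.2301] F [-0.32  0.57  0.77] -0.000493230369169158
[[-0.981  0.193 -0.002]
 [ 0.193  0.981 -0.001]
 [ 0.002 -0.001 -1.   ]]
tool cm [-3.72 -4.11 15.61]
tool cm [-11.5  -29.87  17.53]
```

Request:
jog_arm(rows=[[[0,0,0],[-3.72,-4.11,0],1],[[0,0,0],[0,0,4],1],[[0,0,0],[0,0,5],1],[[0,0,0],[0,0,4],1],[[0,0,0],[0,0,0],1]])

```text
time: 1.98
tcp_pos: [0.5025, 0.004, 0.097]
tool_rot: [0.096, 0.995, 0.0, -0.005]
force: [-0.2, 0.7, 0.2]
grip_width: -0.003
```

```bash
python3 st.py; python3 - <<'E'
from h import *
for n in ("scene","top"):
    p,d=vision.snapshot(n); cv2.imwrite(f"pics/{n}1.png",p[:,:,::-1])
a=cv2.imread('pics/scene1.png')[130:280,240:440]; cv2.imwrite('pics/c1.png',cv2.resize(a,(800,600)))
E
```

```text
1.975 [0.5025 0.004  0.097 ] F [-0.18  0.69  0.15] -0.0029158399854961768
[[-0.982  0.19  -0.01 ]
 [ 0.19   0.982  0.001]
 [ 0.01  -0.001 -1.   ]]
tool cm [-0.5  -0.33  2.29]
tool cm [ -8.21 -26.12   4.14]
```

View pics/c1.png

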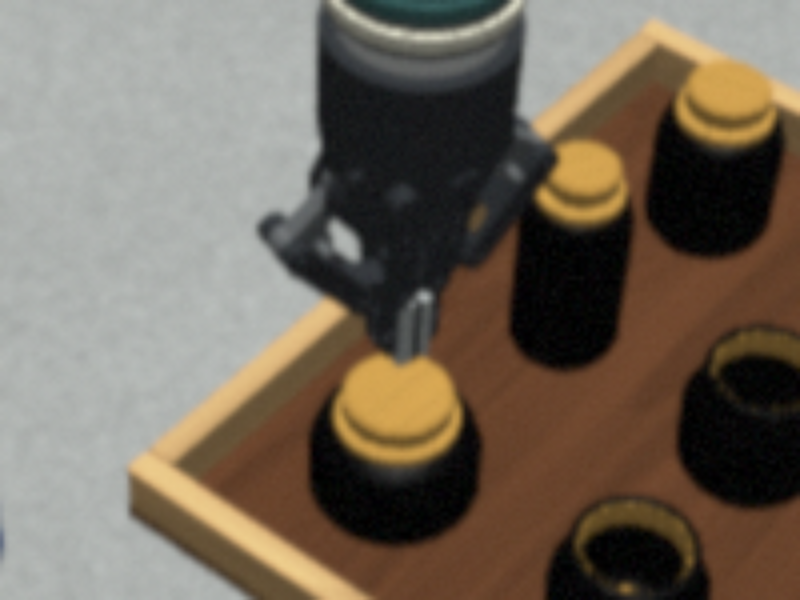

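The crop shows the shut fingertips above the squat's brass disc, with the knuckles clear of the tall jar. Next I centre and approach to just above the face.

Request:
jog_arm(rows=[[[0,0,0],[-0.3,-0.2,0.5],1],[[0,0,0],[0,0,0],1],[[0,0,0],[0,0,0],1]])

```text
time: 2.45
tcp_pos: [0.509, 0.0011, 0.0972]
tool_rot: [0.096, 0.995, 0.0, 0.001]
force: [0.3, 1.1, 0.2]
grip_width: 0.001
```

```bash
python3 st.py
```

```text
2.45 [0.509  0.0011 0.0972] F [0.3  1.07 0.17] 0.0010696684839670457
[[-0.982  0.19   0.002]
 [ 0.19   0.982 -0.   ]
 [-0.002  0.    -1.   ]]
tool cm [ 0.22 -0.17  2.32]
tool cm [ -7.47 -25.96   4.23]
```

Request:
jog_arm(rows=[[[0,0,0],[0.2,-0.15,0.8],1],[[0,0,0],[0,0,0.8],1],[[0,0,0],[0,0,0],1]])

```text
time: 2.82
tcp_pos: [0.5052, 0.0001, 0.0789]
tool_rot: [0.096, 0.995, 0.0, -0.001]
force: [0.1, 0.5, -0.3]
grip_width: -0.004
```

Request:
jog_arm(rows=[[[0,0,0],[0,0,0.4],1],[[0,0,0],[0,0,0],1]])

```text
time: 3.08
tcp_pos: [0.506, 0.0001, 0.076]
tool_rot: [0.096, 0.995, 0.0, -0.0]
force: [0.7, -0.1, 0.5]
grip_width: 0.005
```

```bash
python3 st.py
```

```text
3.075 [5.06e-01 1.00e-04 7.60e-02] F [ 0.68 -0.14  0.5 ] 0.004684321027619652
[[-0.982  0.19  -0.001]
 [ 0.19   0.982  0.   ]
 [ 0.001  0.    -1.   ]]
tool cm [-0.06 -0.02  0.2 ]
tool cm [ -7.75 -25.81   2.09]
```

Request:
jog_arm(rows=[[[0,0,0],[0,0,0.3],1],[[0,0,0],[0,0,0.2],1],[[0,0,0],[0,0,0],1]])

```text
time: 3.45
tcp_pos: [0.5066, 0.0001, 0.0718]
tool_rot: [0.096, 0.995, 0.0, 0.001]
force: [-0.1, -0.7, 3.2]
grip_width: 0.005
```

Request:
jog_arm(rows=[[[0,0,0],[0,0,0.2],1],[[0,0,0],[0,0,0.2],1],[[0,0,0],[0,0,0],1]])

```text
time: 3.82
tcp_pos: [0.5066, 0.0, 0.0677]
tool_rot: [0.096, 0.995, 0.0, 0.001]
force: [-0.3, 0.0, 5.0]
grip_width: 0.001
```

```bash
python3 st.py
```

```text
3.825 [0.5066 0.     0.0677] F [-0.26  0.01  5.05] 0.001267546845156975
[[-0.982  0.19   0.001]
 [ 0.19   0.982  0.   ]
 [-0.001  0.    -1.   ]]
tool cm [ 0.   -0.02 -0.63]
tool cm [ -7.69 -25.81   1.27]
```

Request:
jog_arm(rows=[[[0,0,0],[0,0,0.15],1],[[0,0,0],[0,0,0],1]])

```text
time: 4.08
tcp_pos: [0.5066, 0.0, 0.0663]
tool_rot: [0.096, 0.995, 0.0, 0.001]
force: [0.0, -0.0, 5.7]
grip_width: 0.002
```

Request:
jog_arm(rows=[[[0,0,0],[0,0,-0.5],1],[[0,0,0],[0,0,-0.6],1],[[0,0,0],[0,0,-1],1],[[0,0,0],[0,0,0],1],[[0,0,0],[0,0,0],1]])

```text
time: 4.7
tcp_pos: [0.5058, 0.0001, 0.0864]
tool_rot: [0.096, 0.995, 0.0, -0.0]
force: [-0.4, 0.1, -0.2]
grip_width: 0.004
```

```bash
python3 st.py; python3 - <<'E'
from h import *
n='scene'
p,d=vision.snapshot(n); cv2.imwrite(f"pics/{n}2.png",p[:,:,::-1])
a=cv2.imread('pics/scene2.png')[130:280,240:440]; cv2.imwrite('pics/c2.png',cv2.resize(a,(800,600)))
E
```

```text
4.7 [5.058e-01 1.000e-04 8.640e-02] F [-0.45  0.12 -0.17] 0.004126800515194471
[[-0.982  0.19  -0.001]
 [ 0.19   0.982  0.   ]
 [ 0.001  0.    -1.   ]]
tool cm [-0.08 -0.02  1.24]
tool cm [ -7.77 -25.8    3.14]
```

View pics/c2.png

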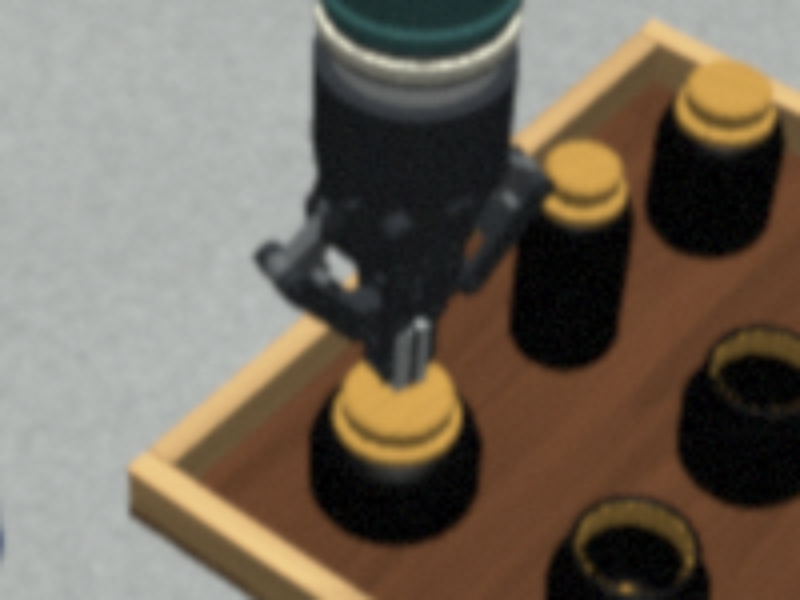

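The picture shows the brass disc back up at (400,395) in the crop and the jar unmoved. The peak force was 5.7 N, about 7.5 mm of travel. Next I lift and move over to the wide key.

Request:
jog_arm(rows=[[[0,0,0],[0,0,-4],1],[[0,0,0],[0,0,-3],1],[[0,0,0],[-1.5,-5.2,0],1],[[0,0,0],[-1.5,-5.2,0],1],[[0,0,0],[-1.5,-5.2,0],1]])

```text
time: 5.38
tcp_pos: [0.5205, -0.1629, 0.1565]
tool_rot: [0.095, 0.995, 0.0, -0.0]
force: [0.4, 0.5, 0.1]
grip_width: -0.003
```

Request:
jog_arm(rows=[[[0,0,0],[-1.5,-5.2,0],1],[[0,0,0],[-1.5,-5,0],1],[[0,0,0],[0,0,0],1],[[0,0,0],[0,0,0],1]])

```text
time: 5.88
tcp_pos: [0.5304, -0.2671, 0.156]
tool_rot: [0.096, 0.995, 0.001, -0.001]
force: [1.3, 0.8, -0.3]
grip_width: -0.001
```

```bash
python3 st.py
```

```text
5.875 [ 0.5304 -0.2671  0.156 ] F [ 1.35  0.79 -0.33] -0.001024137229111058
[[-0.982  0.191 -0.001]
 [ 0.191  0.982  0.002]
 [ 0.001  0.001 -1.   ]]
tool cm [ 7.42 25.73  8.25]
tool cm [-0.29 -0.06 10.1 ]
```

Request:
jog_arm(rows=[[[0,0,0],[-0.25,0,4],1],[[0,0,0],[0,0,4],1],[[0,0,0],[0,0,0.8],1],[[0,0,0],[0,0,0],1],[[0,0,0],[0,0,0],1]])

```text
time: 6.5
tcp_pos: [0.5346, -0.2683, 0.0713]
tool_rot: [0.095, 0.995, -0.001, 0.002]
force: [-0.2, -0.7, 0.9]
grip_width: -0.0
```

```bash
python3 st.py; python3 - <<'E'
from h import *
n='scene'
p,d=vision.snapshot(n); cv2.imwrite(f"pics/{n}3.png",p[:,:,::-1])
a=cv2.imread('pics/scene3.png')[270:420,120:320]; cv2.imwrite('pics/c3.png',cv2.resize(a,(800,600)))
E
```

```text
6.5 [ 0.5346 -0.2683  0.0713] F [-0.23 -0.7   0.94] -0.0002757702368885869
[[-0.982  0.19   0.004]
 [ 0.19   0.982 -0.002]
 [-0.004 -0.001 -1.   ]]
tool cm [ 7.84 25.79 -0.34]
tool cm [0.17 0.   1.63]
```

View pics/c3.png

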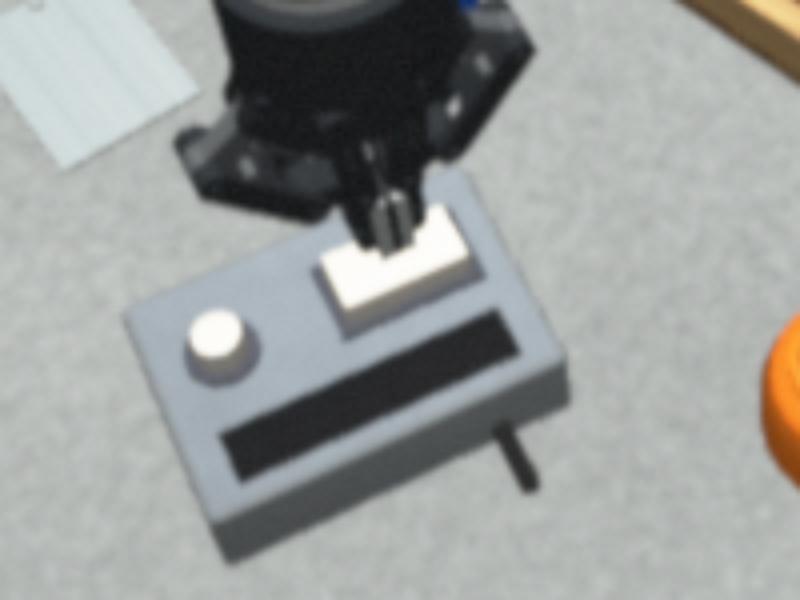

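The fingertips are over the middle of the wide key (crop (395,245)), well clear of the round key at (220,340). Now I press.

Request:
jog_arm(rows=[[[0,0,0],[0,0,0.7],1],[[0,0,0],[0,0,0.6],1],[[0,0,0],[0,0,0],1]])

```text
time: 6.92
tcp_pos: [0.5328, -0.2678, 0.0552]
tool_rot: [0.096, 0.995, 0.0, -0.0]
force: [-0.8, 0.3, 0.7]
grip_width: 0.002
```

Request:
jog_arm(rows=[[[0,0,0],[0,0,0.3],1],[[0,0,0],[0,0,0.2],1],[[0,0,0],[0,0,0],1]])

```text
time: 7.3
tcp_pos: [0.5332, -0.268, 0.051]
tool_rot: [0.096, 0.995, 0.0, -0.0]
force: [-1.0, 0.3, 2.2]
grip_width: 0.001
```

Request:
jog_arm(rows=[[[0,0,0],[0,0,0.2],1],[[0,0,0],[0,0,0.1],1],[[0,0,0],[0,0,0],1]])

```text
time: 7.68
tcp_pos: [0.5332, -0.268, 0.048]
tool_rot: [0.096, 0.995, -0.0, 0.0]
force: [-2.3, -0.2, 4.7]
grip_width: 0.003
```

Request:
jog_arm(rows=[[[0,0,0],[0,0,-0.5],1],[[0,0,0],[0,0,-1],1],[[0,0,0],[0,0,-4],1],[[0,0,0],[0,0,-5],1],[[0,0,0],[0,0,-3],1]])

```text
time: 8.3
tcp_pos: [0.5341, -0.2683, 0.186]
tool_rot: [0.095, 0.995, -0.001, 0.002]
force: [-0.2, -0.3, -0.3]
grip_width: 0.003
```

Request:
jog_arm(rows=[[[0,0,0],[5,0,0],1],[[0,0,0],[5,0,0],1],[[0,0,0],[4,0,0],1],[[0,0,0],[0,0,0],1],[[0,0,0],[0,0,0],1]])

```text
time: 8.93
tcp_pos: [0.3964, -0.2415, 0.1831]
tool_rot: [0.096, 0.995, -0.0, 0.001]
force: [0.4, -0.4, -0.2]
grip_width: -0.001
```

```bash
python3 st.py; python3 - <<'E'
from h import *
for n in ("scene","top"):
    p,d=vision.snapshot(n); cv2.imwrite(f"pics/{n}4.png",p[:,:,::-1])
    W=cloud(n,d);hsv=cv2.cvtColor(p,cv2.COLOR_RGB2HSV)
    for k,(u,v,z) in ((dict(squat=(285,257,.074),wide=(427,245,.055),rnd=(463,253,.055)) if n=='top' else dict(squat=(339,231,.074),wide=(218,337,.055),rnd=(174,355,.055)))).items():
        print(n,k,np.median(W[v-3:v+4,u-3:u+4].reshape(-1,3),0).round(4), np.load(f'pics/{n}0.npz')['d'][v,u]-d[v,u])
    p0=np.load(f'pics/{n}0.npz')['p']; s=(slice(150,320),slice(110,330)) if n=='top' else (slice(135,345),slice(270,530))
    print('tray diff px',(cv2.absdiff(p0[s],p[s]).max(-1)>40).sum())
E
```

```text
8.925 [ 0.3964 -0.2415  0.1831] F [ 0.35 -0.36 -0.23] -0.0005584477867432632
[[-0.982  0.19   0.001]
 [ 0.19   0.982 -0.   ]
 [-0.001 -0.    -1.   ]]
tool cm [-6.21 25.79 10.92]
tool cm [-13.9    0.    12.83]
scene squat [ 0.5092 -0.0048  0.0736] 0.0021145344
scene wide [ 0.5361 -0.2714  0.0544] 0.0010048151
scene rnd [ 0.5201 -0.3376  0.0545] 0.003760159
tray diff px 0
top squat [0.5032 0.0008 0.0746] -0.00011605024
top wide [ 0.532  -0.2666  0.055 ] -0.0013806224
top rnd [ 0.5181 -0.3345  0.0556] 0.0020204782
tray diff px 0
```

View pics/scene4.png

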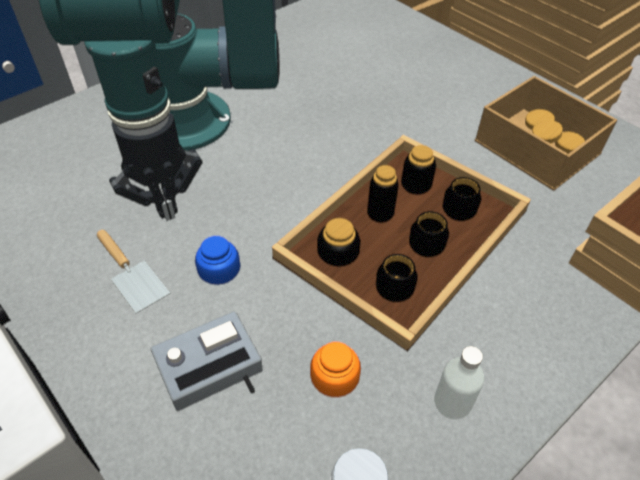

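The arm is clear at (165,150), all jars are unchanged, the push-top at (339,231) is up, and both keys at (218,337) and (174,355) are up. Handing in.

```bash
python3 -c "
from station import workorder; print(workorder.sign_off())"
```

```text
the job is handed in; nothing more can be done
None
```

I pressed the squat jar's push-top with the shut fingertips and let it spring back, then pressed and released the wide key. The job is handed in, but the hand-in gives no verdict, so I don't know how it was scored.

- **Push-top:** it went down about 7.5 mm, with a peak reading of 5.7 N.
- **Wide key:** it went down about 7 mm, with a peak reading of 4.7 N.
- **Last checks (before hand-in, about 9 s on the clock):**
  - The push-top face was at about 74 mm, and the wide and round keys at about 55 mm, all within 1 mm of rest.
  - No pixels in the tray area had changed in either camera view since the start.
  - The arm was clear of everything at 0.18 m height, with no contact force beyond sensor noise.
- **Failed or disagreeing checks:** none failed. The two cameras disagreed by about 1–2 mm on positions, which is within their stated calibration error.

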